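# Load the ratchet glue press

## Robot

A 6-joint arm with a two-finger parallel gripper is mounted at the origin on the work surface. World frame = base frame: x ahead of the robot, y to its left, z up, the work surface at z = 0. Lengths are in m, angles in rad, forces in N, time in s.
With the tool pointing down it reaches from about 0.35 to 0.875 m from the base axis. Payload 4.2 kg.
Tool frame: the origin (TCP) lies midway between the tips of the shut fingers; the grasp point (between the pads) lies 19 mm behind it; z points along the fingers, y is the line along which they close (so a half turn about z gives the same grasp; the last joint's range is limited). The gripper opens to 87 mm and grips with 3 to 60 N. Pads are 19 mm wide; open, the fingers measure 117 mm over their backs; the gripper's body (75 mm by 190 mm) begins 51 mm behind the grasp point.
Start: joints at [1.497, 0.385, 0.008, 0, -1.194, -0.259], TCP at [0.204, 0.591, 0.198] pointing down, gripper open.
Joint ranges: [-3.14, 3.14], [-1.21, 2.06], [-1.07, 1.41], [-3.16, 2.05], [-2.99, -0.16], [-3.1, 3.1]. Speed limits (rad/s): [2.79, 2.79, 3.14, 3.14, 3.14, 3.14].

## Interface

Orientations are given as a rotation vector (axis times angle).
In Python, from plant import manip gives the robot as it stands.
- The arm moves only by the tool move_arm, never from a script. Its argument "increments" is a list of rows, each a list of 6 numbers: the shift along the tool's x, y, z scaled (see below), then the turn, a rotation vector about the tool's x, y, z scaled (see below). A call has 1 to 10 rows; each row shifts and turns the commanded pose from where the row before left it, along the tool's axes as they then stand; what a row does not reach is not made up. The controller multiplies each number of a shift by 0.5 m and each number of a turn by 0.12 rad. A row lasts 1/10 s, in which the tool goes at most 50 mm and 8.59 degrees, less where a joint would pass 70% of its speed; a pose out of reach is approached as far as the arm can. A call with a number of a shift or a turn outside -1 to 1 is refused whole. A call with a gripper value outside its range is refused whole. "jaw" is the opening, from 0 (shut) to 1 (fully open), set as the call begins (left out, the last holds). The fingers move at their own pace and stop on an object; "force" is the grip in N (left out, the last holds). Time passes only in rows, so rows that do not move let the fingers close. It gives the time, the measured TCP pose, the force, the opening and the grip force at its end, in the units of the state.
- manip.get_state(): the state, without advancing time (a new reading comes with each control period).
- manip.grab_frame(name): name is "scene" or "top"; returns a dict with "img" (420x560x3 uint8, red, green, blue), "camera_matrix" (3x3 intrinsics, pixels), "rvec" (rotation vector, rad) and "tvec" (3), from world to camera coordinates, as OpenCV has them. Camera axes: x right, y down, z forward; pixel columns grow to the right and rows downward; lengths in m; the calibration is good to about 2 mm. A picture is of the moment at which its call begins. There is no depth.
- manip.sign_off(): hands the job in; it is judged then, once.
Trained networks look in the newest picture that a camera, given by its name, has taken for a name from the list of things; names that differ only in an ending like _2 or _b are one class to them, and where a whole thing is asked for, a point or a joint stands for the part that bears it (a point fixed in the world has none). Each returns a list of dicts, best first, with "conf" (0 to 1); they miss things now and then, are a little off and sometimes report something else, mostly with a low value. They report only what shows in the picture. A call takes as long as a camera call. They do not tell look-alikes from the thing itself.
- manip.regions_of(query, camera): "pixels" (420x560 bool, what is visible of it) and "at" ([row, column] in pixels, amid what is visible of it).
- manip.place_of(query, camera): "at" ([row, column] in pixels: a listed point, or the origin of a listed thing).
The state is a dict: "time": time; "qpos": joint angles; "joint_vel": joint speeds; "tau": joint torques, N m; "tcp_pos": TCP position; "orientation": TCP orientation; "ft_force": force on the tool from outside, world axes, zero at the start; "torque": the same for the moment, N m; "gripper_width": finger opening in m; "grasp_force": force on a finger pad.
Only numpy, scipy, OpenCV 4.12 (cv2) and the standard library are available. Lean on these libraries where they do the work, as an engineer would, in place of code of your own. Each camera call takes 0.05 s, during which the arm holds its last target. There are 200 camera calls.

## Task

Raise the weighted platen of the glue press on its toothed rail until it stands clear above the thickness of the ladle blank and stays up by itself on the sprung pawl. Then slide the blank, bowl end first and right way up, along the channel under the raised platen until it is fully home against the stop, and finally press down the tail of the pawl so that the platen comes down and rests with its weight on the bowl end. Leave everything released, and do not disturb the mallet, the jar or the cup.

Things in the scene. Friction and masses are not known exactly. Their poses are not given: they have to be found in the camera images.
- press: Fixed glue press; yaw varies. Origin on the bench, below the middle of the platen and of the bowl's home. Wooden base 12 mm thick, x -55 to 110, y -55 to 145 mm. Steel column on its far side: x 62 to 96, y -47 to 30, 165 mm high. The toothed bar in it (x 64 to 80, y -18 to 10) tops out 180 mm above the bench at rail 0.
- stop (a point): Middle of the face of the stop block (60 mm wide, 30 mm high) at the press's y = -35 mm, 27 mm above the bench, that closes the -y end of the channel. The channel runs along the press's y, 66 mm wide about x = 0, between two fences 10 mm wide and 10 mm high on the base (y -35 to 145), open above and at +y. Home: bowl end touching the stop, handle to +y.
- rail (a joint): Height of the sliding rail, m, 0 to 0.104. 600 g in all; lifting takes 6 N, up to 3 N for the pawl, and drag of 45 N per m/s. The pawl lets it rise freely and holds it at 0.007, 0.019, 0.031, 0.043, 0.055, 0.067, 0.079 and 0.091. Lowered on the bowl end in the channel it rests at 0.049. While the pawl is held off, it sinks by itself at about 0.13 m/s.
- platen (a point): Centre of the underside of the wooden platen, 56 x 70 x 20 mm (x, y, z), 23 mm above the bench at rail 0; goes up with the rail. On it an arm to the rail and an iron weight 52 mm across, whose top is 66 mm above this point. Axes as the press.
- lift_bar (a point): Middle of the lift bar, which goes up with the rail: round steel, 12 mm thick, 96 mm long along the press's y, 80 mm above the bench at rail 0, 65 mm to -x (robot's side) of the platen's middle. Free below and 33 mm to +x; 12 mm rods run from its ends down and back to the platen. Hook it with tilted fingers or pinch it from above.
- pawl (a joint): Angle of the pawl in rad: 0 fully in the teeth, 0.35 fully off. From about 0.17 on it no longer holds the rail. Its spring brings it back when let go.
- pawl_tail (a point): Centre of the top face of the pawl's tail pad, a brass plate 32 x 32 mm at the press's (72, -100) mm, about 106 mm above the bench. Pressing it straight down by 15 to 23 mm, with 2 to 5 N, takes the pawl off the teeth. Nothing stands below it. Axes as the press when the pawl is at 0.
- blank_bowl (a point): Centre (half-way up) of the bowl end of the loose two-layer wooden ladle blank: a block 56 x 70 x 60 mm (x, y, z). From its +y face goes the handle: 30 mm wide, 80 mm long, 40 mm high, its underside 10 mm above the blank's. 140 to 280 g. Yaw varies; once home its axes are those of the press.
- blank_end (a point): Middle of the free end face of the blank's handle, 115 mm in +y from blank_bowl, same axes.
- mallet_mid (a point): Bystander: wooden mallet lying flat; centre of its head 70 x 110 x 56 mm high (x, y, z); its handle 26 mm wide runs 185 mm from here to its -x.
- jar_mid (a point): Bystander: closed glass jar, 64 mm across, 85 mm high; its centre.
- cup_mid (a point): Bystander: wooden cup, 72 mm across, 70 mm high; its centre.
Mind the look-alikes: they are no part of the job. What is shaped like the part that bears blank_bowl but blue is not meant.

How it is judged:
On the way, in this order (a step that is already met when the one before it is completed fails the run):
1. the platen stands above the blank's thickness, held by the pawl alone (value of joint rail above 0.053 m and contact force between the fingers and rail below 0.2 N and velocity of joint rail between -0.005 and 0.005 m/s), for 0.2 s.
2. the blank lies home against the stop under the raised platen (y of blank_bowl in the frame of press between -0.006 and 0.006 m and x of blank_bowl in the frame of press between -0.01 and 0.01 m and y of blank_end in the frame of press above 0.1 m and angle between blank_bowl's own z axis and vertical below 0.06 rad and value of joint rail above 0.053 m), for 0.2 s.
At the end, for the whole second after the job is handed in: The blank lies flat in the channel, handle to +y, its bowl end within 6 mm of touching the stop and within 10 mm of the channel's middle; the platen rests on it (rail between 0.045 and 0.053, more than 2 N on the blank), the pawl is let go and all is still (y of blank_bowl in the frame of press between -0.006 and 0.006 m and x of blank_bowl in the frame of press between -0.01 and 0.01 m and y of blank_end in the frame of press above 0.1 m and angle between blank_bowl's own z axis and vertical below 0.06 rad and value of joint rail between 0.045 and 0.053 m and contact force between rail and blank above 2 N and value of joint pawl below 0.2 rad and linear speed of blank below 0.01 m/s).
It fails at once if the mallet is moved by more than 20 mm (distance of mallet_mid from where it was at the start of the episode above 0.02 m).
It fails at once if the jar is moved by more than 20 mm (distance of jar_mid from where it was at the start of the episode above 0.02 m).
It fails at once if the cup is moved by more than 20 mm (distance of cup_mid from where it was at the start of the episode above 0.02 m).
It also fails if it takes over 72 s, if anything falls off the work surface, if the arm or the gripper's body presses on something with over 40 N, if the wrist force passes 120 N, or if a joint passes its speed limit or range.

## Working session

There is one attempt and no reset: what is moved stays moved. The work goes in short steps, Python scripts to look and compute and a tool call to move; the robot and the scene stay as the last step left them, time stands still between calls to the robot, and variables do not carry over. Pictures are saved under pics/ and viewed, at most 10 in all, crops included, and the job is handed in when it is done.

Besides the shell and the picture viewer there is one more tool, called by a JSON object that holds its "method" and its "body". move_arm: Moves the arm, as the interface text tells. Its arguments: {"type":"object","properties":{"increments":{"type":"array"},"jaw":{"type":"number"},"force":{"type":"number"}},"required":["increments"]}

```bash
mkdir -p pics; cat > h.py <<'E'
import numpy as np, cv2
from scipy.spatial.transform import Rotation as R
from plant import manip
def ray(f,px):
    K=np.array(f["camera_matrix"]);Rm=cv2.Rodrigues(np.array(f["rvec"],float))[0];t=np.array(f["tvec"],float)
    o=-Rm.T@t; d=Rm.T@np.linalg.solve(K,[px[1],px[0],1.]); return o,d
def atz(f,px,z):
    o,d=ray(f,px); return o+d*(z-o[2])/d[2]
def tri(rs):
    A=0;b=0
    for o,d in rs:
        d=d/np.linalg.norm(d);P=np.eye(3)-np.outer(d,d);A=A+P;b=b+P@o
    return np.linalg.solve(A,b)
def proj(f,p):
    return cv2.projectPoints(np.array(p,float).reshape(-1,3),np.array(f["rvec"],float),np.array(f["tvec"],float),np.array(f["camera_matrix"]),None)[0].reshape(-1,2)
E
python3 - <<'E'
from h import *
fs={c:manip.grab_frame(c) for c in("scene","top")}
for c in fs:
    cv2.imwrite(f"pics/{c}0.png",fs[c]["img"][:,:,::-1]); print(c,ray(fs[c],(210,280))[0].round(2))
for q in["press","stop","platen","lift_bar","pawl_tail","blank_bowl","blank_end","mallet_mid","jar_mid","cup_mid"]:
    for c in fs:
        print(q,c,[(round(d["conf"],2),np.round(d["at"],1).tolist()) for d in manip.place_of(q,c)[:3]])
print({k:np.round(v,3).tolist() for k,v in manip.get_state().items()})
E
```

```text
scene [1.08 0.57 0.86]
top [0.42 0.03 1.24]
press scene [(0.76, [199.3, 261.8]), (0.19, [193.6, 345.3])]
press top [(0.94, [220.2, 334.3])]
stop scene [(0.91, [190.3, 251.8])]
stop top [(0.77, [216.9, 351.4])]
platen scene [(0.98, [194.8, 264.9])]
platen top [(0.68, [217.0, 338.2])]
lift_bar scene [(0.66, [168.8, 273.0])]
lift_bar top [(0.73, [242.4, 344.7])]
pawl_tail scene [(0.62, [174.5, 212.6])]
pawl_tail top [(0.59, [179.5, 375.5])]
blank_bowl scene [(0.92, [315.4, 353.3]), (0.71, [264.6, 396.7]), (0.68, [312.3, 454.1])]
blank_bowl top [(0.88, [253.8, 175.0]), (0.68, [248.2, 111.1]), (0.66, [184.4, 174.9])]
blank_end scene [(0.75, [255.4, 439.3]), (0.68, [363.5, 471.2]), (0.57, [330.1, 404.7])]
blank_end top [(0.74, [221.4, 82.9]), (0.63, [295.6, 150.0])]
mallet_mid scene [(0.84, [136.9, 235.9])]
mallet_mid top [(0.56, [270.0, 447.1])]
jar_mid scene [(0.76, [302.0, 266.6]), (0.31, [196.4, 263.9])]
jar_mid top [(0.64, [137.5, 229.5]), (0.33, [178.6, 371.3])]
cup_mid scene [(0.62, [194.1, 345.9])]
cup_mid top [(0.83, [289.8, 269.2])]
{'time': 1.1, 'qpos': [1.497, 0.385, 0.008, 0.0, -1.194, -0.259], 'joint_vel': [0.001, -0.0, 0.001, 0.0, 0.002, 0.0], 'tau': [-0.0, -39.048, 18.762, 4.224, 0.015, -0.0], 'tcp_pos': [0.204, 0.591, 0.198], 'orientation': [3.098, -0.52, 0.0], 'ft_force': [0.122, 0.85, -0.817], 'torque': [0.029, 0.06, -0.062], 'grasp_force': 0.0, 'gripper_width': 0.087}
```

View pics/scene0.png

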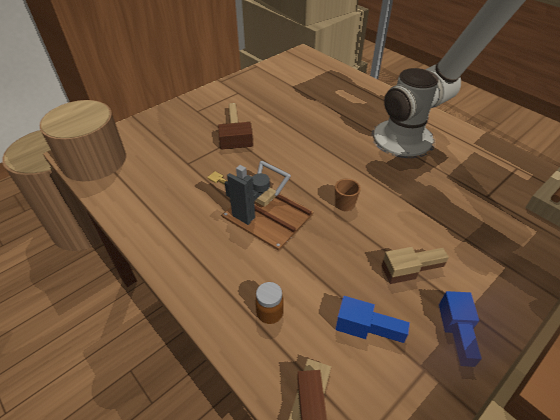

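View pics/top0.png

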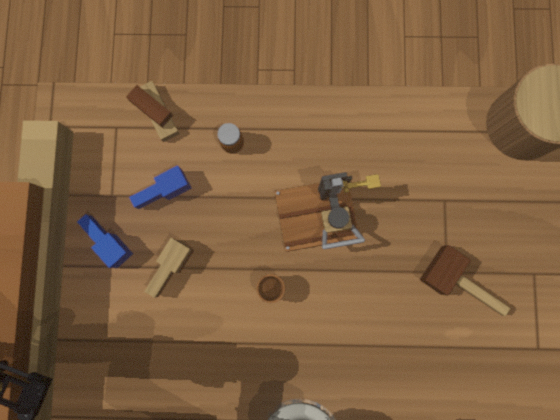

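The scene picture shows the press at about (200,265) and the tan blank at (264,397) with its handle at (255,439). The top picture shows the blank's bowl at (254,175) and handle end at (296,150). The two blue ones are look-alikes. The jar, cup and mallet are clear of the blank.

```bash
python3 - <<'E'
from h import *
s=manip.grab_frame("scene");t=manip.grab_frame("top")
P={"platen":([194.8,264.9],[217,338.2]),"stop":([190.3,251.8],[216.9,351.4]),"press":([199.3,261.8],[220.2,334.3]),"bar":([168.8,273],[242.4,344.7]),"tail":([174.5,212.6],[179.5,375.5]),
"bowl":([264.6,396.7],[253.8,175]),"end":([255.4,439.3],[295.6,150]),"mallet":([136.9,235.9],[270,447.1]),"jar":([302,266.6],[137.5,229.5]),"cup":([194.1,345.9],[289.8,269.2])}
for k,(a,b) in P.items():
    r1=ray(s,a);r2=ray(t,b);p=tri([r1,r2]);print(k,p.round(3),(proj(s,p)-a[::-1]).round(1),(proj(t,p)-b[::-1]).round(1))
# press fit: origin x,y,yaw from known local points
from scipy.optimize import least_squares
L={"stop":(0,-.035,.027),"platen":(0,0,.023),"press":(0,0,0),"bar":(-.065,0,.080),"tail":(.072,-.1,.106)}
def g(v):
    M=R.from_euler("z",v[2]).as_matrix()
    return np.concatenate([np.r_[proj(s,M@L[k]+[v[0],v[1],0])[0]-P[k][0][::-1],proj(t,M@L[k]+[v[0],v[1],0])[0]-P[k][1][::-1]] for k in L])
best=min((least_squares(g,[.42,-.1,y],loss="soft_l1") for y in(0,1,-1,2.,3)),key=lambda r:r.cost)
print(best.x,best.cost,best.fun.round(1))
LB={"bowl":(0,0,.03),"end":(0,.115,.03)}
def gb(v):
    M=R.from_euler("z",v[2]).as_matrix()
    return np.concatenate([np.r_[proj(s,M@LB[k]+[v[0],v[1],0])[0]-P[k][0][::-1],proj(t,M@LB[k]+[v[0],v[1],0])[0]-P[k][1][::-1]] for k in LB])
b=least_squares(gb,[.3,.3,2.3]);print(b.x,b.fun.round(1))
for n,f in(("s",s),("t",t)):
    im=f["img"][:,:,::-1].copy()
    M=R.from_euler("z",best.x[2]).as_matrix();o=np.r_[best.x[:2],0]
    def line(pts,M,o,c):
        q=proj(f,np.array([M@p+o for p in pts])); q=np.round(q*4).astype(int); cv2.polylines(big,[q.reshape(-1,1,2)],True,c,1)
    big=cv2.resize(im,None,fx=4,fy=4,interpolation=cv2.INTER_CUBIC)
    for z in(.0,.012): line([(-.055,-.055,z),(.11,-.055,z),(.11,.145,z),(-.055,.145,z)],M,o,(0,255,0))
    line([(.062,-.047,.165),(.096,-.047,.165),(.096,.03,.165),(.062,.03,.165)],M,o,(255,255,0))
    line([(-.065,-.048,.08),(-.065,.048,.08)],M,o,(0,0,255))
    line([(.056,-.116,.106),(.088,-.116,.106),(.088,-.084,.106),(.056,-.084,.106)],M,o,(255,0,255))
    Mb=R.from_euler("z",b.x[2]).as_matrix();ob=np.r_[b.x[:2],0]
    line([(-.028,-.035,.06),(.028,-.035,.06),(.028,.035,.06),(-.028,.035,.06)],Mb,ob,(0,255,0))
    line([(-.015,.035,.05),(.015,.035,.05),(.015,.115,.05),(-.015,.115,.05)],Mb,ob,(0,255,255))
    if n=="s": A=big[560:1000,780:1280];B=big[920:1160,1500:1840]
    else: A=big[640:1040,1080:1560];B=big[920:1220,540:800]
    c=np.zeros((440,800,3),np.uint8);A=A[:440,:480];c[:A.shape[0],:A.shape[1]]=A;B=B[:440,:318];c[:B.shape[0],482:482+B.shape[1]]=B
    cv2.imwrite(f"pics/ov_{n}.png",c)
E
python3 -c "
import cv2,numpy as np
a=cv2.imread('pics/ov_s.png');b=cv2.imread('pics/ov_t.png')
cv2.imwrite('pics/ov.png',cv2.resize(np.vstack([a,b]),(545,600)))"
```

```text
platen [ 0.565 -0.086  0.039] [[-4.  -0.8]] [[-3.4  2.9]]
stop [ 0.572 -0.127  0.03 ] [[-1.6 -0.3]] [[-1.3  1.2]]
press [ 0.566 -0.086  0.019] [[-0.6 -0.1]] [[-0.5  0.5]]
bar [ 0.503 -0.105  0.085] [[-0.4 -0.1]] [[-0.4  0.3]]
tail [ 0.658 -0.179  0.108] [[-0.4 -0.1]] [[-0.3  0.4]]
bowl [0.473 0.324 0.034] [[1.1 0.1]] [[ 0.9 -0.5]]
end [0.367 0.381 0.032] [[2.4 0.1]] [[ 2.  -1.2]]
mallet [ 0.438 -0.376  0.015] [[-1.4 -0.3]] [[-1.4  1.2]]
jar [0.782 0.192 0.045] [[0.7 0.1]] [[ 0.5 -0.4]]
cup [0.385 0.079 0.039] [[0.8 0.1]] [[ 0.7 -0.5]]
[ 0.56645708 -0.09468672  0.19117095] 17.925917227522866 [-2.3  0.3 -0.7  0.8 -6.   1.8 -0.8  3.2 -2.6  2.9  2.2  1.  -0.7  1.
  0.1  0.6  0.1  0.2 -0.4  1.1]
[0.46982775 0.32501655 1.06939266] [ 1.8  0.5  0.9  0.9  1.4  0.7  2.7 -1.9]
```

View pics/ov_t.png

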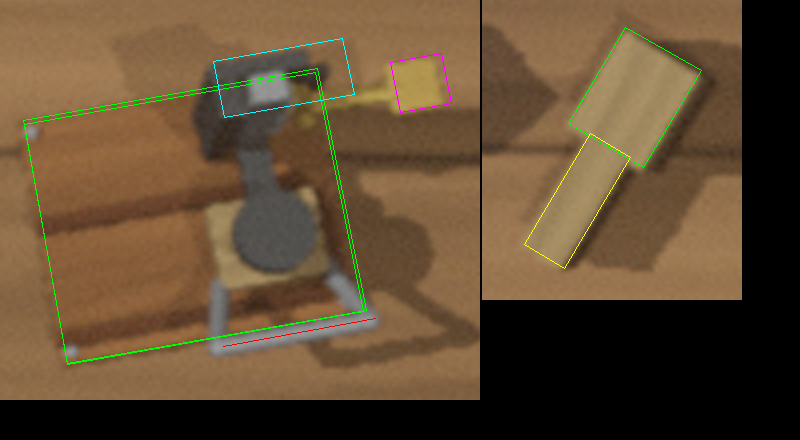

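The top overlay fits the base, lift bar, tail pad and blank to a few mm. The column's top outline sits slightly off, so I'll check the scene view.

View pics/ov_s.png

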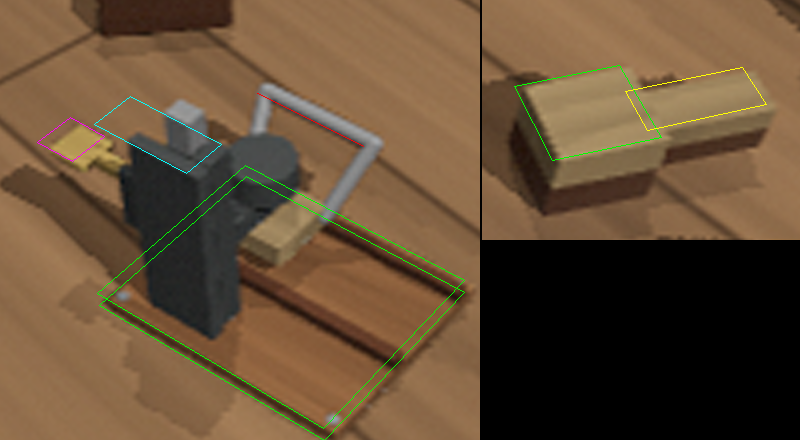

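The scene overlay also agrees on the base, bar and tail to about 2 mm. The blank lies dark layer down, right way up. First I'll turn the tool so it closes along the press's x, then go above the lift bar.

{"method": "move_arm", "body": {"increments": [[0, 0, 0, 0, 0, 0.97], [0, 0, 0, 0, 0, 0.97], [0, 0, 0, 0, 0, 0.97], [0, 0, 0, 0, 0, 0.97], [0, 0, 0, 0, 0, 0.97], [0, 0, 0, 0, 0, 0.97], [0, 0, 0, 0, 0, 0.97], [0, 0, 0, 0, 0, 0.97], [0, 0, 0, 0, 0, 0.97]], "jaw": 0.4, "force": 50}}

```text
time: 2.1
tcp_pos: [0.2042, 0.5907, 0.1978]
orientation: [-2.418, 2.006, 0.0]
ft_force: [0.4, -0.5, 0.6]
gripper_width: 0.0354
grasp_force: 0.0
```

{"method": "move_arm", "body": {"increments": [[0.078, -0.017, 0, 0, 0, 0], [0.078, -0.017, 0, 0, 0, 0], [0.078, -0.017, 0, 0, 0, 0], [0.078, -0.017, 0, 0, 0, 0], [0.078, -0.017, 0, 0, 0, 0], [0.078, -0.017, 0, 0, 0, 0], [0.078, -0.017, 0, 0, 0, 0], [0.078, -0.017, 0, 0, 0, 0], [0.078, -0.017, 0, 0, 0, 0], [0.078, -0.017, 0, 0, 0, 0]]}}

```text
time: 3.1
tcp_pos: [0.3618, 0.2224, 0.1983]
orientation: [-2.422, 1.999, -0.0]
ft_force: [1.1, 0.1, 0.2]
gripper_width: 0.035
grasp_force: 0.0
```

{"method": "move_arm", "body": {"increments": [[0.078, -0.017, 0, 0, 0, 0], [0.078, -0.017, 0, 0, 0, 0], [0.078, -0.017, 0, 0, 0, 0], [0.078, -0.017, 0, 0, 0, 0], [0.078, -0.017, 0, 0, 0, 0], [0.078, -0.017, 0, 0, 0, 0], [0.078, -0.017, 0, 0, 0, 0], [0.078, -0.017, 0, 0, 0, 0], [0.078, -0.017, 0, 0, 0, 0], [0, 0, 0, 0, 0, 0]]}}

```text
time: 4.1
tcp_pos: [0.5042, -0.1098, 0.1975]
orientation: [2.417, -2.006, 0.001]
ft_force: [0.4, 0.6, -0.7]
gripper_width: 0.0348
grasp_force: 0.0
```

```bash
cat >> h.py <<'E'
def delta(pos,yawx):
    s=manip.get_state();Rt=R.from_rotvec(s["orientation"]);x=R.from_euler("z",yawx).as_matrix()[:,0]
    z=np.array([0,0,-1.]);T=R.from_matrix(np.c_[x,np.cross(z,x),z])
    print("t",round(float(s["time"]),2),"pos",np.round(s["tcp_pos"],4),"q",np.round(s["qpos"],2),"F",np.round(s["ft_force"],1),"w",round(float(s["gripper_width"]),4),"g",round(float(s["grasp_force"]),1))
    print("tool shift/0.5",np.round(Rt.inv().apply(np.array(pos)-s["tcp_pos"])/.5,4),"turn/.12",np.round((Rt.inv()*T).as_rotvec()/.12,3))
PO=np.array([.5665,-.0947,0]);PY=.191
def pw(l): return R.from_euler("z",PY).apply(l)+PO
E
python3 -c "
from h import *
delta(pw([-.065,0,.061]),PY-np.pi/2)
t=manip.grab_frame('top');s=manip.grab_frame('scene')
for c in('top','scene'): print([(d['conf'],d['at']) for d in manip.place_of('lift_bar',c)[:2]])
for k,f in(('t',t),('s',s)): cv2.imwrite(f'pics/a_{k}.png',cv2.resize(f['img'][130:290,180:420,::-1],(480,320),interpolation=cv2.INTER_CUBIC))
"
```

```text
t 4.1 pos [ 0.5042 -0.1098  0.1975] q [ 0.1   0.2  -0.26  0.   -1.11  0.08] F [ 0.4  0.6 -0.7] w 0.0348 g 0.0
tool shift/0.5 [-0.0062  0.002   0.273 ] turn/.12 [ 0.001 -0.007 -0.047]
[]
[(0.96, [168.5, 271.3])]
```

{"method": "move_arm", "body": {"increments": [[-0.006, 0.002, 0.04, 0, 0, 0], [0, 0, 0.05, 0, 0, 0], [0, 0, 0.05, 0, 0, 0], [0, 0, 0.05, 0, 0, 0], [0, 0, 0.04, 0, 0, 0], [0, 0, 0.03, 0, 0, 0], [0, 0, 0.013, 0, 0, 0], [0, 0, 0, 0, 0, 0]]}}

```text
time: 5.1
tcp_pos: [0.5009, -0.1027, 0.061]
orientation: [2.424, -1.998, -0.001]
ft_force: [0.5, -0.2, -0.0]
gripper_width: 0.035
grasp_force: 0.0
```

{"method": "move_arm", "body": {"increments": [[0, 0, 0, 0, 0, 0], [0, 0, 0, 0, 0, 0], [0, 0, 0, 0, 0, 0], [0, 0, 0, 0, 0, 0]], "jaw": 0, "force": 50}}

```text
time: 5.5
tcp_pos: [0.5017, -0.1036, 0.0619]
orientation: [-2.422, 2.0, -0.001]
ft_force: [-0.2, -0.1, 1.9]
gripper_width: 0.0105
grasp_force: 38.3
```

{"method": "move_arm", "body": {"increments": [[0, 0, -0.01, 0, 0, 0], [0, 0, -0.018, 0, 0, 0], [0, 0, -0.018, 0, 0, 0], [0, 0, -0.018, 0, 0, 0], [0, 0, -0.018, 0, 0, 0], [0, 0, -0.018, 0, 0, 0], [0, 0, -0.018, 0, 0, 0], [0, 0, -0.018, 0, 0, 0], [0, 0, -0.018, 0, 0, 0], [0, 0, -0.016, 0, 0, 0]]}}

```text
time: 6.5
tcp_pos: [0.5017, -0.1035, 0.1445]
orientation: [-2.421, 2.001, 0.001]
ft_force: [4.7, -2.5, -11.4]
gripper_width: 0.0101
grasp_force: 50.0
```

{"method": "move_arm", "body": {"increments": [[0, 0, 0, 0, 0, 0], [0, 0, 0, 0, 0, 0]]}}

```text
time: 6.7
tcp_pos: [0.5017, -0.1036, 0.1467]
orientation: [-2.422, 2.0, -0.001]
ft_force: [1.4, -0.9, -2.2]
gripper_width: 0.0103
grasp_force: 50.0
```

```bash
python3 -c "
from h import *
delta(pw([-.065,0,.061+.085]),PY-np.pi/2)
s=manip.grab_frame('scene')
cv2.imwrite('pics/lift.png',cv2.resize(s['img'][120:260,180:340,::-1],(640,560),interpolation=cv2.INTER_CUBIC))
"
```

```text
t 6.7 pos [ 0.5017 -0.1036  0.1467] q [ 0.11  0.24 -0.34  0.   -0.99  0.08] F [ 1.4 -0.9 -2.2] w 0.0103 g 50.0
tool shift/0.5 [ 0.0072 -0.0006  0.0015] turn/.12 [-0.007 -0.001 -0.005]
```

View pics/lift.png

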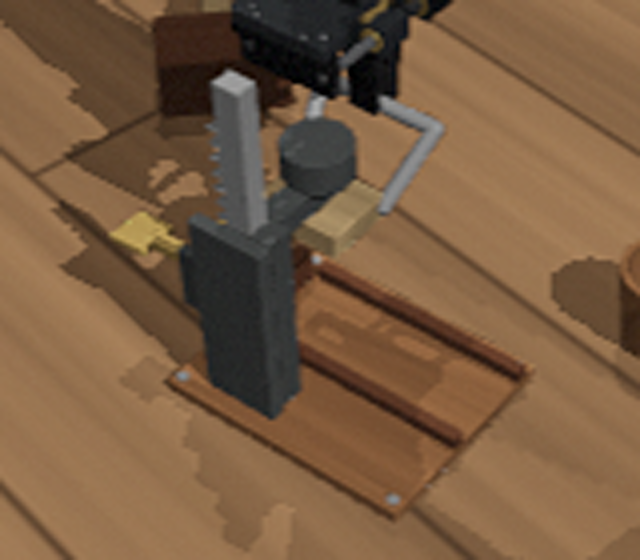

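The picture shows the platen raised on the rail at about (335,220), with the weight clear. Next I ease it down onto the pawl, open and move up.

{"method": "move_arm", "body": {"increments": [[0, 0, 0.005, 0, 0, 0], [0, 0, 0.005, 0, 0, 0], [0, 0, 0, 0, 0, 0]]}}

```text
time: 7.05
tcp_pos: [0.5018, -0.1037, 0.1455]
orientation: [-2.424, 1.998, -0.004]
ft_force: [-6.5, 3.4, 18.0]
gripper_width: 0.01
grasp_force: 50.0
```

{"method": "move_arm", "body": {"increments": [[0, 0, 0, 0, 0, 0], [0, 0, 0, 0, 0, 0], [0, 0, 0, 0, 0, 0], [0, 0, 0, 0, 0, 0]], "jaw": 0.4}}

```text
time: 7.45
tcp_pos: [0.501, -0.1037, 0.141]
orientation: [2.422, -2.0, -0.001]
ft_force: [0.3, -0.5, -0.3]
gripper_width: 0.0314
grasp_force: 0.0
```

{"method": "move_arm", "body": {"increments": [[0, 0, -0.02, 0, 0, 0], [0, 0, -0.05, 0, 0, 0], [0, 0, -0.06, 0, 0, 0], [0, 0, -0.06, 0, 0, 0], [0, 0, 0, 0, 0, 0], [0, 0, 0, 0, 0, 0]]}}

```text
time: 8.05
tcp_pos: [0.5016, -0.1035, 0.2372]
orientation: [-2.421, 2.0, -0.001]
ft_force: [-0.0, 0.4, -0.4]
gripper_width: 0.0349
grasp_force: 0.0
```

```bash
python3 - <<'E'
from h import *
s=manip.grab_frame('scene')
for d in manip.place_of('platen','scene')[:2]+manip.place_of('lift_bar','scene')[:2]: print(d)
print("platen/bar proj at .067,.079:",[proj(s,[pw([0,0,.023+h]),pw([-.065,0,.08+h])]).round(0).tolist() for h in(0,.067,.079)])
t=manip.grab_frame("top")
for q in("blank_bowl","blank_end"):
    print(q,[(c,round(d["conf"],2),np.round(d["at"],1).tolist()) for c in("scene","top") for d in manip.place_of(q,c)[:3]])
# blank grasp: handle at y=.1
b=np.array([.4705,.3245,0]);yb=1.072
g=b+R.from_euler("z",yb).apply([0,.1,.0]);print("grasp",g)
delta([g[0],g[1],.2],yb-np.pi/2); delta([g[0],g[1],.2],yb+np.pi/2)
E
```

```text
{'at': [175.5, 263.3], 'conf': 0.97}
{'at': [201.4, 260.2], 'conf': 0.58}
{'at': [146.2, 275.1], 'conf': 0.66}
{'at': [266.2, 397.7], 'conf': 0.38}
platen/bar proj at .067,.079: [[[259.0, 197.0], [272.0, 170.0]], [[258.0, 180.0], [272.0, 151.0]], [[258.0, 176.0], [272.0, 148.0]]]
blank_bowl [('scene', 0.91, [310.8, 453.1]), ('scene', 0.76, [318.5, 352.7]), ('scene', 0.68, [265.3, 398.8]), ('top', 0.79, [256.8, 176.2]), ('top', 0.65, [248.3, 112.6]), ('top', 0.6, [183.9, 172.8])]
blank_end [('scene', 0.97, [333.6, 403.2]), ('scene', 0.92, [258.5, 444.8]), ('scene', 0.61, [359.7, 469.3]), ('top', 0.88, [202.6, 129.6]), ('top', 0.82, [296.6, 148.9]), ('top', 0.69, [219.7, 85.2])]
grasp [0.3826841  0.37233689 0.        ]
t 8.45 pos [ 0.5012 -0.1036  0.2358] q [ 0.11  0.16 -0.2   0.   -1.21  0.08] F [0.5 0.4 0.2] w 0.0347 g 0.0
tool shift/0.5 [-0.9796  0.0525  0.0717] turn/.12 [ 1.000e-02  6.000e-03 -7.347e+00]
t 8.45 pos [ 0.5012 -0.1036  0.2358] q [ 0.11  0.16 -0.2   0.   -1.21  0.08] F [0.5 0.4 0.2] w 0.0347 g 0.0
tool shift/0.5 [-0.9796  0.0525  0.0717] turn/.12 [ 7.0000e-03 -1.2000e-02  1.8833e+01]
```

The rail is held at about 0.079, since the platen pixel matches that projection. Now to the blank's handle.

{"method": "move_arm", "body": {"increments": [[-0.08, 0.004, 0, 0, 0, 0], [-0.08, 0.004, 0, 0, 0, 0], [-0.08, 0.004, 0, 0, 0, 0], [-0.08, 0.004, 0, 0, 0, 0], [-0.08, 0.004, 0, 0, 0, 0], [-0.08, 0.004, 0, 0, 0, 0], [-0.08, 0.004, 0, 0, 0, 0], [-0.08, 0.004, 0, 0, 0, 0], [-0.08, 0.004, 0, 0, 0, 0], [-0.08, 0.004, 0, 0, 0, 0]], "jaw": 0.7}}

```text
time: 9.45
tcp_pos: [0.4054, 0.2869, 0.2363]
orientation: [2.423, -2.0, 0.0]
ft_force: [0.4, -0.9, -0.4]
gripper_width: 0.0608
grasp_force: 0.0
```

{"method": "move_arm", "body": {"increments": [[-0.09, 0.006, 0, 0, 0, 0], [-0.09, 0.006, 0, 0, 0, 0], [0, 0, 0, 0, 0, -0.92], [0, 0, 0, 0, 0, -0.92], [0, 0, 0, 0, 0, -0.92], [0, 0, 0, 0, 0, -0.92], [0, 0, 0, 0, 0, -0.92], [0, 0, 0, 0, 0, -0.92], [0, 0, 0, 0, 0, -0.92], [0, 0, 0, 0, 0, -0.92]]}}

```text
time: 10.45
tcp_pos: [0.3831, 0.3726, 0.236]
orientation: [3.046, -0.766, -0.0]
ft_force: [0.6, 0.0, -0.1]
gripper_width: 0.0607
grasp_force: 0.0
```

```bash
python3 - <<'E'
from h import *
delta([.383,.372,.016],1.072-np.pi/2)
E
```

```text
t 10.45 pos [0.3831 0.3726 0.236 ] q [ 1.08  0.2  -0.15  0.   -1.22  0.  ] F [ 0.6  0.  -0.1] w 0.0607 g 0.0
tool shift/0.5 [4.000e-04 9.000e-04 4.401e-01] turn/.12 [ 0.005 -0.     0.052]
```

{"method": "move_arm", "body": {"increments": [[0, 0, 0.07, 0, 0, 0], [0, 0, 0.07, 0, 0, 0], [0, 0, 0.07, 0, 0, 0], [0, 0, 0.07, 0, 0, 0], [0, 0, 0.06, 0, 0, 0], [0, 0, 0.05, 0, 0, 0], [0, 0, 0.03, 0, 0, 0], [0, 0, 0.02, 0, 0, 0], [0, 0, 0, 0, 0, 0]]}}

```text
time: 11.35
tcp_pos: [0.3827, 0.3718, 0.015]
orientation: [3.042, -0.772, -0.001]
ft_force: [0.4, 0.1, 0.8]
gripper_width: 0.061
grasp_force: 0.0
```

{"method": "move_arm", "body": {"increments": [[0, 0, 0, 0, 0, 0], [0, 0, 0, 0, 0, 0], [0, 0, 0, 0, 0, 0], [0, 0, 0, 0, 0, 0], [0, 0, 0, 0, 0, 0]], "jaw": 0, "force": 50}}

```text
time: 11.85
tcp_pos: [0.3834, 0.3731, 0.0169]
orientation: [-3.044, 0.772, -0.001]
ft_force: [-0.4, -0.3, -0.0]
gripper_width: 0.0292
grasp_force: 50.1
```

{"method": "move_arm", "body": {"increments": [[0, 0, -0.02, 0, 0, 0], [0, 0, -0.04, 0, 0, 0], [0, 0, -0.06, 0, 0, 0], [0, 0, -0.06, 0, 0, 0], [0, 0, -0.03, 0, 0, 0], [0, 0, 0, 0, 0, 0], [0, 0, 0, 0, 0, 0]]}}

```text
time: 12.55
tcp_pos: [0.3825, 0.372, 0.1209]
orientation: [3.044, -0.774, -0.002]
ft_force: [-0.6, -0.1, -3.2]
gripper_width: 0.0292
grasp_force: 50.0
```

```bash
python3 - <<'E'
from h import *
# bowl at press y=.115 -> grasp at .215
delta(np.r_[pw([0,.215,0])[:2],.121],PY-np.pi/2)
s=manip.grab_frame('scene');t=manip.grab_frame('top')
for q in("blank_bowl","blank_end","stop"):
    print(q,[(c,round(d["conf"],2),np.round(d["at"],1).tolist()) for c in("scene","top") for d in manip.place_of(q,c)[:3]])
st=manip.get_state();Rt=R.from_rotvec(st["orientation"])
e=Rt.apply([-.015,0,-.024])+st["tcp_pos"];b=Rt.apply([.1,0,-.024])+st["tcp_pos"]
# tool x is -y_blank? print both
print(proj(s,[b,e]).round(1).tolist(),proj(t,[b,e]).round(1).tolist())
# base corners/fence overlay and blank
a=s["img"][140:290,180:450,::-1];c=t["img"][150:300,130:400,::-1]
cv2.imwrite("pics/carry.png",cv2.resize(np.vstack([a,c]),(540,600),interpolation=cv2.INTER_CUBIC))
E
```

```text
t 12.55 pos [0.3825 0.372  0.1209] q [ 1.08  0.3  -0.33 -0.   -0.94 -0.  ] F [-0.6 -0.1 -3.2] w 0.0292 g 50.0
tool shift/0.5 [ 4.958e-01  3.124e-01 -3.000e-04] turn/.12 [1.10e-02 3.00e-03 7.35e+00]
blank_bowl [('scene', 0.96, [318.9, 356.7]), ('scene', 0.75, [233.8, 408.8]), ('scene', 0.62, [313.9, 453.5]), ('top', 0.72, [182.9, 172.9])]
blank_end [('scene', 0.87, [231.4, 455.4]), ('scene', 0.85, [361.2, 470.6]), ('scene', 0.71, [331.5, 404.7]), ('top', 0.64, [202.3, 131.9]), ('top', 0.63, [218.1, 83.7])]
stop [('scene', 0.91, [191.5, 251.9]), ('top', 0.75, [220.0, 350.8]), ('top', 0.71, [290.4, 272.0])]
[[408.6, 235.6], [454.3, 226.4]] [[164.4, 251.9], [138.8, 295.1]]
```

View pics/carry.png

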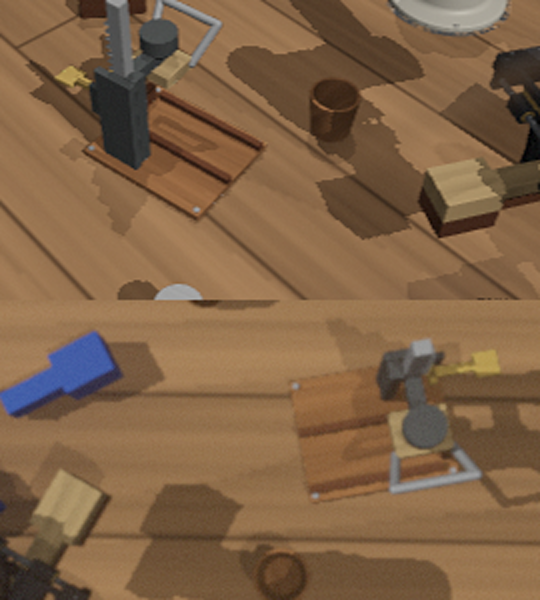

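The blank is held level in the lower left of the top view (bowl about (70,505) in the crop), and its predicted pixels agree with the networks to 2 px. Now carry it to the channel mouth.

{"method": "move_arm", "body": {"increments": [[0.062, 0.039, 0, 0, 0, 0], [0.062, 0.039, 0, 0, 0, 0], [0.062, 0.039, 0, 0, 0, 0], [0.062, 0.039, 0, 0, 0, 0], [0.062, 0.039, 0, 0, 0, 0], [0.062, 0.039, 0, 0, 0, 0], [0.062, 0.039, 0, 0, 0, 0], [0.062, 0.039, 0, 0, 0, 0]]}}

```text
time: 13.75
tcp_pos: [0.5271, 0.1158, 0.1212]
orientation: [3.045, -0.773, -0.001]
ft_force: [-0.7, -0.2, -3.3]
gripper_width: 0.0291
grasp_force: 50.0
```

{"method": "move_arm", "body": {"increments": [[0, 0, 0, 0, 0, 0.92], [0, 0, 0, 0, 0, 0.92], [0, 0, 0, 0, 0, 0.92], [0, 0, 0, 0, 0, 0.92], [0, 0, 0, 0, 0, 0.92], [0, 0, 0, 0, 0, 0.92], [0, 0, 0, 0, 0, 0.92], [0, 0, 0, 0, 0, 0.92], [0, 0, 0, 0, 0, 0], [0, 0, 0, 0, 0, 0]]}}

```text
time: 14.75
tcp_pos: [0.5268, 0.1173, 0.1212]
orientation: [2.425, -1.997, 0.0]
ft_force: [0.2, -0.2, -2.3]
gripper_width: 0.0293
grasp_force: 50.0
```

```bash
python3 - <<'E'
from h import *
delta(np.r_[pw([0,.215,0])[:2],.055],PY-np.pi/2)
s=manip.grab_frame('scene');t=manip.grab_frame('top')
M=R.from_euler("z",PY).as_matrix()
st=manip.get_state();Rt=R.from_rotvec(st["orientation"])
out=[]
for f,(r0,c0,h,w) in((s,(150,220,110,150)),(t,(165,255,110,150))):
    k=5;im=cv2.resize(f["img"][r0:r0+h,c0:c0+w,::-1],None,fx=k,fy=k,interpolation=cv2.INTER_CUBIC)
    def ln(p,c):
        q=((proj(f,p)-[c0,r0]+.5)*k).astype(int);cv2.polylines(im,[q.reshape(-1,1,2)],False,c,1)
    for x in(-.043,-.033,.033,.043): ln([pw([x,-.035,.022]),pw([x,.145,.022])],(0,255,0))
    ln([pw([-.055,.145,.012]),pw([.11,.145,.012])],(0,255,255))
    zt=.025-.016-.019+.019 # blank top rel tcp
    B=[Rt.apply([.1+a,b,-.044])+st["tcp_pos"] for a,b in((-.035,-.028),(.035,-.028),(.035,.028),(-.035,.028),(-.035,-.028))]
    ln(B,(255,0,255)); out.append(im)
cv2.imwrite("pics/ch.png",cv2.resize(np.vstack(out),(409,600)) if 0 else np.hstack([cv2.resize(o,(400,293)) for o in out]))
cv2.imwrite("pics/ch_t.png",out[1])
E
```

```text
t 14.75 pos [0.5268 0.1173 0.1212] q [ 0.52  0.31 -0.31  0.   -0.95 -0.33] F [ 0.2 -0.2 -2.3] w 0.0293 g 50.0
tool shift/0.5 [0.0013 0.0025 0.1325] turn/.12 [ 0.    -0.     0.015]
```

View pics/ch_t.png

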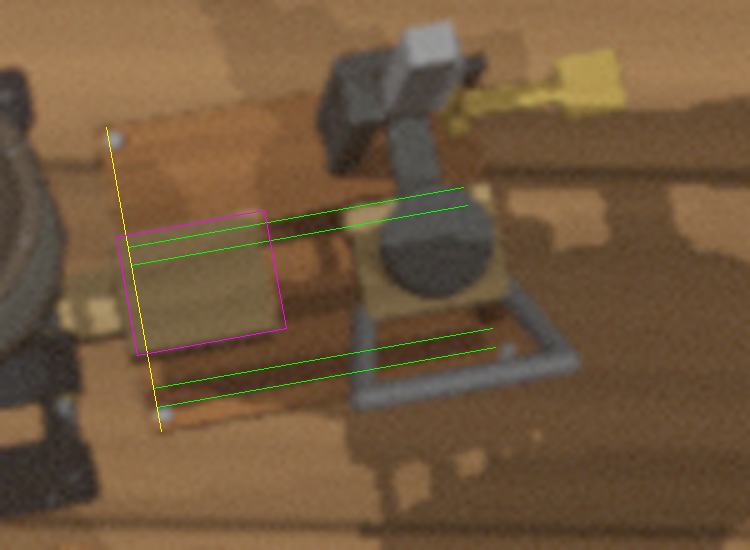

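The top view shows the fence outlines lying on the fences and the blank's outline on the blank at (200,285). I'll check the same in the scene view.

View pics/ch.png

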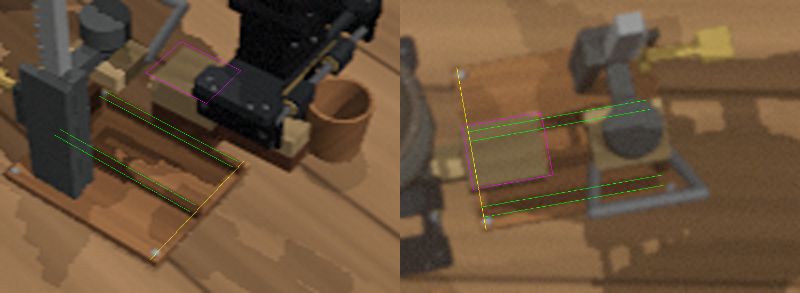

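{"method": "move_arm", "body": {"increments": [[0.001, 0.002, 0.04, 0, 0, 0], [0, 0, 0.05, 0, 0, 0], [0, 0, 0.04, 0, 0, 0], [0, 0, 0.03, 0, 0, 0], [0, 0, 0.015, 0, 0, 0], [0, 0, 0.008, 0, 0, 0], [0, 0, 0, 0, 0, 0], [0, 0, 0, 0, 0, 0]]}}

```text
time: 15.65
tcp_pos: [0.5264, 0.1168, 0.0306]
orientation: [-2.422, 1.999, -0.001]
ft_force: [0.7, 0.0, -2.1]
gripper_width: 0.0292
grasp_force: 50.0
```

```bash
python3 - <<'E'
from h import *
delta(np.r_[pw([0,.100,0])[:2],.0285],PY-np.pi/2)
E
```

```text
t 15.65 pos [0.5264 0.1168 0.0306] q [ 0.52  0.42 -0.41  0.   -0.73 -0.33] F [ 0.7  0.  -2.1] w 0.0292 g 50.0
tool shift/0.5 [0.2305 0.0016 0.0042] turn/.12 [-0.012  0.002 -0.002]
```

{"method": "move_arm", "body": {"increments": [[0.01, 0.001, 0.001, 0, 0, 0], [0.02, 0, 0, 0, 0, 0], [0.02, 0, 0, 0, 0, 0], [0.02, 0, 0, 0, 0, 0], [0.02, 0, 0, 0, 0, 0], [0.02, 0, 0, 0, 0, 0], [0.02, 0, 0, 0, 0, 0], [0.02, 0, 0, 0, 0, 0], [0.02, 0, 0, 0, 0, 0], [0.02, 0, 0, 0, 0, 0]]}}

```text
time: 16.65
tcp_pos: [0.5435, 0.0224, 0.0293]
orientation: [2.423, -2.0, -0.0]
ft_force: [-0.2, 1.3, -0.4]
gripper_width: 0.0292
grasp_force: 50.0
```

{"method": "move_arm", "body": {"increments": [[0.006, 0, 0, 0, 0, 0], [0.006, 0, 0, 0, 0, 0], [0, 0, 0, 0, 0, 0]]}}

```text
time: 16.95
tcp_pos: [0.5444, 0.0169, 0.0293]
orientation: [2.422, -2.0, 0.0]
ft_force: [-0.2, -1.2, -0.3]
gripper_width: 0.0292
grasp_force: 50.0
```

```bash
python3 - <<'E'
from h import *
delta(np.r_[pw([0,.100,0])[:2],.0285],PY-np.pi/2)
E
```

```text
t 16.95 pos [0.5444 0.0169 0.0293] q [ 0.33  0.43 -0.4   0.   -0.74 -0.14] F [-0.2 -1.2 -0.3] w 0.0292 g 50.0
tool shift/0.5 [ 0.0275 -0.001   0.0016] turn/.12 [ 0.002 -0.002 -0.007]
```

{"method": "move_arm", "body": {"increments": [[0.006, 0, 0, 0, 0, 0], [0.006, 0, 0, 0, 0, 0], [0.004, 0, 0, 0, 0, 0], [0, 0, 0, 0, 0, 0]]}}

```text
time: 17.35
tcp_pos: [0.5461, 0.0092, 0.0294]
orientation: [2.422, -2.0, 0.0]
ft_force: [0.1, -0.5, -1.0]
gripper_width: 0.029
grasp_force: 50.0
```

{"method": "move_arm", "body": {"increments": [[0.004, 0, 0, 0, 0, 0], [0.004, 0, 0, 0, 0, 0], [0, 0, 0, 0, 0, 0]]}}

```text
time: 17.65
tcp_pos: [0.5468, 0.0053, 0.0294]
orientation: [2.422, -2.0, 0.0]
ft_force: [-0.1, -0.8, -2.6]
gripper_width: 0.0291
grasp_force: 50.0
```

{"method": "move_arm", "body": {"increments": [[0.004, 0, 0, 0, 0, 0], [0, 0, 0, 0, 0, 0]]}}

```text
time: 17.85
tcp_pos: [0.5471, 0.0046, 0.0294]
orientation: [-2.421, 2.0, 0.001]
ft_force: [-1.2, 4.8, -0.1]
gripper_width: 0.0294
grasp_force: 50.0
```

{"method": "move_arm", "body": {"increments": [[0.004, 0, 0, 0, 0, 0], [0, 0, 0, 0, 0, 0]]}}

```text
time: 18.05
tcp_pos: [0.5472, 0.0046, 0.0294]
orientation: [-2.419, 1.999, 0.004]
ft_force: [-3.6, 13.6, 1.2]
gripper_width: 0.0289
grasp_force: 50.0
```

{"method": "move_arm", "body": {"increments": [[0.004, 0, 0, 0, 0, 0], [0, 0, 0, 0, 0, 0]]}}

```text
time: 18.25
tcp_pos: [0.5472, 0.0045, 0.0294]
orientation: [-2.418, 1.998, 0.006]
ft_force: [-6.4, 22.0, 2.6]
gripper_width: 0.0295
grasp_force: 50.0
```

Contact with the stop came within 1 mm of the predicted spot. I'll relax the push, lower onto the base and open.

{"method": "move_arm", "body": {"increments": [[-0.006, 0, 0, 0, 0, 0], [-0.002, 0, 0.002, 0, 0, 0], [0, 0, 0, 0, 0, 0]]}}

```text
time: 18.55
tcp_pos: [0.5472, 0.0048, 0.0288]
orientation: [-2.422, 1.999, 0.001]
ft_force: [-2.9, 7.4, 2.8]
gripper_width: 0.0291
grasp_force: 50.0
```

{"method": "move_arm", "body": {"increments": [[0, 0, 0, 0, 0, 0], [0, 0, 0, 0, 0, 0], [0, 0, 0, 0, 0, 0]], "jaw": 0.5}}

```text
time: 18.85
tcp_pos: [0.5472, 0.0029, 0.0284]
orientation: [2.422, -2.0, 0.001]
ft_force: [-0.4, 0.3, -0.5]
gripper_width: 0.0417
grasp_force: 0.0
```

{"method": "move_arm", "body": {"increments": [[0, 0, -0.05, 0, 0, 0], [0, 0, -0.07, 0, 0, 0], [0, 0, -0.08, 0, 0, 0], [0, 0, -0.08, 0, 0, 0], [0, 0, -0.08, 0, 0, 0], [-0.08, 0, 0, 0, 0, 0], [-0.08, 0, 0, 0, 0, 0], [0, 0, 0, 0, 0, 0]]}}

```text
time: 19.65
tcp_pos: [0.5316, 0.0846, 0.2088]
orientation: [-2.425, 1.995, -0.0]
ft_force: [0.8, -0.0, 0.1]
gripper_width: 0.0438
grasp_force: 0.0
```

```bash
python3 - <<'E'
from h import *
delta(np.r_[pw([.072,-.1,0])[:2],.2],PY-np.pi/2)
s=manip.grab_frame('scene');t=manip.grab_frame('top')
for q,l in(("blank_end",[0,.115,.042]),("blank_bowl",[0,0,.042]),("pawl_tail",[.072,-.1,.106])):
    print(q,proj(s,pw(l)).round(1),proj(t,pw(l)).round(1),[(c,round(d["conf"],2),np.round(d["at"][::-1],1).tolist()) for c in("scene","top") for d in manip.place_of(q,c)[:4]])
out=[]
for f,(r0,c0,h,w) in((s,(150,190,120,140)),(t,(165,255,110,150))):
    k=4;im=cv2.resize(f["img"][r0:r0+h,c0:c0+w,::-1],None,fx=k,fy=k,interpolation=cv2.INTER_CUBIC)
    q=((proj(f,[pw(l) for l in((-.015,.035,.062),(-.015,.115,.062),(.015,.115,.062),(.015,.035,.062))])-[c0,r0]+.5)*k).astype(int);cv2.polylines(im,[q.reshape(-1,1,2)],False,(0,255,0),1)
    q=((proj(f,[pw(l) for l in((.056,-.116,.106),(.088,-.116,.106),(.088,-.084,.106),(.056,-.084,.106))])-[c0,r0]+.5)*k).astype(int);cv2.polylines(im,[q.reshape(-1,1,2)],True,(255,0,255),1)
    out.append(cv2.resize(im,(400,320)))
cv2.imwrite("pics/home.png",np.hstack(out))
E
```

```text
t 19.65 pos [0.5316 0.0846 0.2088] q [ 0.46  0.23 -0.19 -0.   -1.15 -0.27] F [ 0.8 -0.   0.1] w 0.0438 g 0.0
tool shift/0.5 [ 0.5658 -0.1429  0.0173] turn/.12 [-0.009  0.005  0.023]
blank_end [[291.3 209.6]] [[294.4 227.1]] [('scene', 0.88, [293.4, 210.8]), ('scene', 0.81, [467.3, 362.8]), ('scene', 0.8, [405.6, 332.5]), ('top', 0.9, [81.5, 219.0]), ('top', 0.65, [292.0, 225.6]), ('top', 0.65, [131.2, 202.1])]
blank_bowl [[258.6 191.9]] [[338.2 219.3]] [('scene', 0.69, [354.2, 318.3]), ('scene', 0.67, [259.5, 191.6]), ('scene', 0.58, [455.0, 314.2]), ('top', 0.66, [335.8, 215.6]), ('top', 0.61, [175.4, 181.8]), ('top', 0.6, [114.7, 248.1]), ('top', 0.3, [351.7, 218.5])]
pawl_tail [[212.6 174.7]] [[375.1 180.6]] [('scene', 0.66, [213.1, 174.9]), ('top', 0.67, [373.2, 180.1])]
```

View pics/home.png

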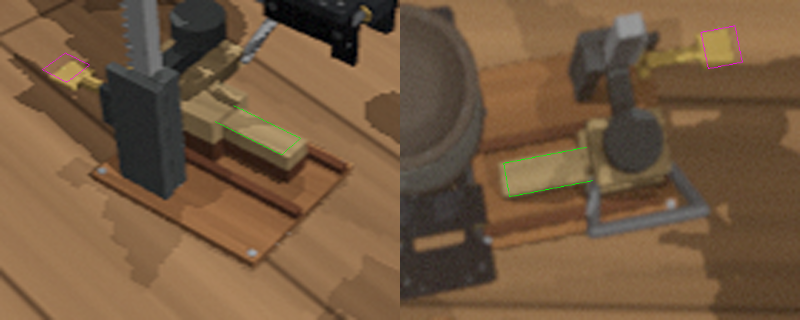

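The blank sits home under the raised platen; its handle outline agrees within about 3 mm in both views, and the stop contact was felt. Next I go over the rail, with the tips above 0.26 m, to the pawl tail.

{"method": "move_arm", "body": {"increments": [[0, 0, -0.08, 0, 0, 0], [0, 0, -0.08, 0, 0, 0], [0, 0, -0.07, 0, 0, 0], [0.03, -0.018, 0, 0, 0, 0], [0.075, -0.018, 0, 0, 0, 0], [0.075, -0.018, 0, 0, 0, 0], [0.075, -0.018, 0, 0, 0, 0], [0.075, -0.018, 0, 0, 0, 0], [0.075, -0.018, 0, 0, 0, 0], [0.075, -0.018, 0, 0, 0, 0]], "jaw": 0}}

```text
time: 21.05
tcp_pos: [0.6396, -0.1439, 0.3231]
orientation: [2.421, -2.001, -0.0]
ft_force: [-0.0, 0.9, -0.3]
gripper_width: 0.0004
grasp_force: 0.0
```

{"method": "move_arm", "body": {"increments": [[0.075, -0.018, 0, 0, 0, 0], [0.02, 0, 0, 0, 0, 0], [0, 0, 0, 0, 0, 0]]}}

```text
time: 21.35
tcp_pos: [0.6569, -0.1886, 0.322]
orientation: [2.418, -2.003, -0.003]
ft_force: [-0.2, 0.6, -0.2]
gripper_width: 0.0003
grasp_force: 0.0
```

```bash
python3 - <<'E'
from h import *
delta(np.r_[pw([.072,-.103,0])[:2],.115],PY-np.pi/2)
E
```

```text
t 21.35 pos [ 0.6569 -0.1886  0.322 ] q [-0.04  0.45  0.41 -0.   -1.53  0.23] F [-0.2  0.6 -0.2] w 0.0003 g 0.0
tool shift/0.5 [-0.0125 -0.003   0.4139] turn/.12 [ 0.017  0.005 -0.032]
```

{"method": "move_arm", "body": {"increments": [[-0.012, -0.003, 0.05, 0, 0, 0], [0, 0, 0.08, 0, 0, 0], [0, 0, 0.08, 0, 0, 0], [0, 0, 0.08, 0, 0, 0], [0, 0, 0.07, 0, 0, 0], [0, 0, 0.04, 0, 0, 0], [0, 0, 0.014, 0, 0, 0], [0, 0, 0, 0, 0, 0]]}}

```text
time: 22.15
tcp_pos: [0.657, -0.1795, 0.1162]
orientation: [2.423, -1.998, -0.001]
ft_force: [0.1, 0.1, 0.8]
gripper_width: 0.0005
grasp_force: 0.0
```

{"method": "move_arm", "body": {"increments": [[0, 0, 0.018, 0, 0, 0], [0, 0, 0.02, 0, 0, 0], [0, 0, 0.016, 0, 0, 0], [0, 0, 0.004, 0, 0, 0], [0, 0, 0, 0, 0, 0], [0, 0, 0, 0, 0, 0]]}}

```text
time: 22.75
tcp_pos: [0.6577, -0.1806, 0.0876]
orientation: [-2.422, 2.0, -0.001]
ft_force: [0.4, 0.5, 1.0]
gripper_width: 0.0005
grasp_force: 0.0
```

{"method": "move_arm", "body": {"increments": [[0, 0, 0.003, 0, 0, 0], [0, 0, 0, 0, 0, 0], [0, 0, 0, 0, 0, 0], [0, 0, 0, 0, 0, 0]]}}

```text
time: 23.15
tcp_pos: [0.6575, -0.1804, 0.086]
orientation: [-2.422, 2.0, -0.0]
ft_force: [0.3, -0.8, 0.2]
gripper_width: 0.0005
grasp_force: 0.0
```

```bash
python3 - <<'E'
from h import *
s=manip.grab_frame('scene')
delta([0,0,0],0)
for d in manip.place_of('platen','scene')[:2]: print(d)
print([proj(s,pw([0,0,.023+h])).round(0).tolist() for h in(0,.049,.079)])
cv2.imwrite('pics/tail.png',cv2.resize(s['img'][120:260,180:340,::-1],(640,560),interpolation=cv2.INTER_CUBIC))
E
```

```text
t 23.2 pos [ 0.6575 -0.1804  0.086 ] q [-0.03  0.57  0.02  0.   -1.02  0.22] F [-0.4 -0.5 -0. ] w 0.0002 g 0.0
tool shift/0.5 [-0.6032  1.2229  0.1716] turn/.12 [-1.0000e-03 -2.0000e-03 -1.1503e+01]
{'at': [174.2, 264.7], 'conf': 0.91}
[[[259.0, 197.0]], [[258.0, 184.0]], [[258.0, 176.0]]]
```

View pics/tail.png

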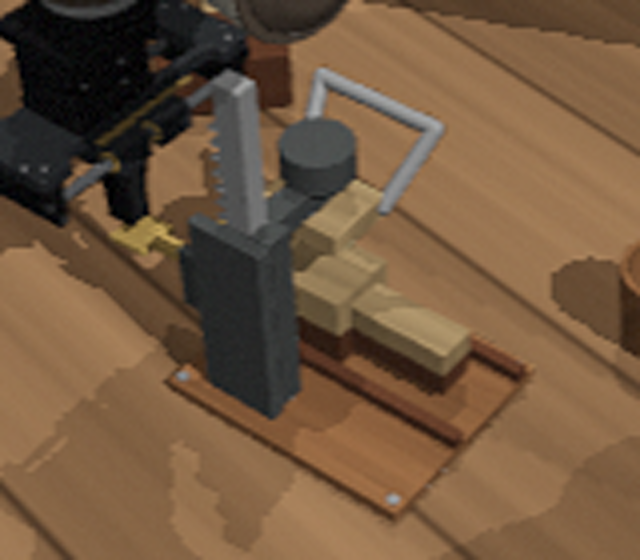

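The picture shows the platen still up at (340,220). The fingertips are near the pad at about (130,215), so I'll compare their projection with the pad.

```bash
python3 - <<'E'
from h import *
s=manip.grab_frame('scene');t=manip.grab_frame('top')
st=manip.get_state();Rt=R.from_rotvec(st["orientation"])
q=[Rt.apply([a,b,0])+st["tcp_pos"] for a,b in((0,0),(-.0095,-.012),(.0095,-.012),(.0095,.012),(-.0095,.012))]
print("tcp crop px",((proj(s,q)-[180,120])*4).round(0).tolist())
for z in(.106,.096,.086):print(z,((proj(s,[pw([.072+a,-.1+b,z]) for a,b in((0,0),(-.016,-.016),(.016,-.016),(.016,.016),(-.016,.016))])-[180,120])*4).round(0).tolist())
for c,f in(("scene",s),("top",t)):
  for d in manip.regions_of("pawl_tail",c)[:2]:
    print(c,d["conf"],d["at"],d["pixels"].sum())
  print([(d["conf"],d["at"]) for d in manip.place_of("pawl_tail",c)[:2]])
im=s["img"][165:195,195:235]; hsv=cv2.cvtColor(im,cv2.COLOR_RGB2HSV)
m=((hsv[...,1]>130)&(hsv[...,2]>110)); 
for r in m.astype(int): print(''.join('#' if v else '.' for v in r))
E
```

```text
tcp crop px [[132.0, 240.0], [130.0, 256.0], [110.0, 244.0], [134.0, 226.0], [154.0, 237.0]]
0.106 [[131.0, 219.0], [130.0, 197.0], [97.0, 222.0], [132.0, 241.0], [164.0, 216.0]]
0.096 [[132.0, 230.0], [131.0, 208.0], [99.0, 233.0], [133.0, 252.0], [165.0, 226.0]]
0.086 [[134.0, 240.0], [133.0, 219.0], [101.0, 244.0], [135.0, 263.0], [167.0, 237.0]]
scene 0.64 [175.7, 217.3] 129
[(0.68, [175.4, 213.5])]
top 0.62 [183.8, 358.0] 142
[(0.71, [179.9, 373.8])]
........................................
........................................
........................................
.....#..................................
........................................
...........#............................
........................................
........................................
........................................
.....................##.................
....................####................
...................#########............
..............##.##########.............
............###############.............
.............###########.####...........
...............########....#.##.........
.................#####.......#..........
...................###..................
....................##..................
........................................
........................................
........................................
........................................
........................................
........................................
........................................
........................................
........................................
........................................
........................................
```

I have no picture views left, so I'll compare the pad's colour mask before and now in numbers.

```bash
python3 - <<'E'
from h import *
def mask(im,r0,r1,c0,c1):
    h=cv2.cvtColor(im[r0:r1,c0:c1],cv2.COLOR_RGB2HSV)
    return h
t=manip.grab_frame("top")
s=manip.grab_frame("scene")
z=[pw([.072+a,-.1+b,.106]) for a,b in((0,0),(-.016,-.016),(.016,-.016),(.016,.016),(-.016,.016))]
print("model scene",proj(s,z).round(1).tolist(),"top",proj(t,z).round(1).tolist(),"tcp",proj(s,manip.get_state()["tcp_pos"]).round(1),proj(t,manip.get_state()["tcp_pos"]).round(1))
s0=cv2.imread("pics/scene0.png")[:,:,::-1].copy();t0=cv2.imread("pics/top0.png")[:,:,::-1].copy()
def show(im,r0,r1,c0,c1,n):
    h=mask(im,r0,r1,c0,c1).astype(int);g=im[r0:r1,c0:c1].astype(int)
    print(n,"rows from",r0,"cols from",c0)
    for i,(hr,gr) in enumerate(zip(h,g)):
        print(f"{r0+i:3d} "+''.join('@' if p.max()<60 else('#' if (18<=q[0]<=30 and q[1]>120 and q[2]>90) else '.') for q,p in zip(hr,gr)))
show(s0,164,192,200,236,"scene0");show(np.array(s["img"]),164,192,200,236,"scene now")
show(t0,170,192,358,386,"top0");show(np.array(t["img"]),170,192,358,386,"top now")
E
```

```text
model scene [[212.6, 174.7], [212.4, 169.3], [204.3, 175.5], [212.9, 180.3], [220.9, 173.9]] top [[375.1, 180.6], [382.8, 185.8], [380.2, 173.3], [367.5, 175.5], [370.1, 188.0]] tcp [[212.9 180.1]] [[374.1 181.8]]
scene0 rows from 164 cols from 200
164 ....................................
165 ....................................
166 ....................................
167 ....................................
168 ....................................
169 ....................................
170 ....................................
171 ..............##....................
172 .............#####..................
173 ............########................
174 ..........############..............
175 .........##############.............
176 ........###############.....@.......
177 .......###############......@@@.....
178 ........###############.....@@@@@...
179 .........################...@@@@@@@.
180 ...........#######.########.@@@@@@@@
181 .............####....####...@@@@@@@@
182 ...............##......#.@@@@@@@@@@@
183 ..........@.............@@@@@@@@@@@@
184 ...........@.............@@
[... 2303 characters left out ...]
@@@@@@@
171 .........@@@@...@@@@@@@@@@@@
172 ...........@.....@@@@@@@@@@@
173 .................@@@@@@@@@@@
174 .................@@@@@@@@@@@
175 ................@@@@@@@@@@@@
176 ........###..@@@@@@@@@@@@@@@
177 ........###.@@@@@@@@@@@@@@@@
178 ........##.@@@@@@@@@@@@@@@@@
179 ........##.@@@@@@@@@@@@@@@@@
180 ........##.@@@@@@@@@@@@@@@@@
181 ...##.##.##.@.@@@@@@@@@@@@@@
182 .#.########.@@@@@@@@@@@@@@@@
183 ###########.@@@@@@@@@@@@@@@@
184 ############@@@@@@@@@@@@@@@@
185 ############@@@@@@@@@@@@@@@@
186 #####....##.@@@@@@@@@@@@@@@@
187 ..........##.@@@.@@@@@@@....
188 .....................@@.....
189 .......#.................#..
190 ............#........@@.....
191 .....................@@.....
```

{"method": "move_arm", "body": {"increments": [[0, 0, -0.03, 0, 0, 0], [0, 0, -0.04, 0, 0, 0], [0, 0, -0.04, 0, 0, 0], [0, 0, 0, 0, 0, 0], [0, 0, 0, 0, 0, 0]]}}

```text
time: 24.15
tcp_pos: [0.6574, -0.1802, 0.1409]
orientation: [-2.422, 2.0, -0.0]
ft_force: [-0.5, 0.6, 0.2]
gripper_width: -0.0
grasp_force: 0.0
```

```bash
python3 - <<'E'
from h import *
s=manip.grab_frame("scene");t=manip.grab_frame("top")
p=tri([ray(s,(176.2,215)),ray(t,(181.,372.8))]);print("pad",p,proj(s,p),proj(t,p), R.from_euler("z",-PY).apply(p-PO))
tc=manip.get_state()["tcp_pos"];print("tcp px",proj(s,tc),proj(t,tc))
delta(np.r_[p[:2],.115],PY-np.pi/2)
g=s["img"][140:186,200:232].astype(int)
for i,r in enumerate(g): print(140+i,''.join('@' if p.max()<60 else ('o' if p.max()-p.min()<25 else '.') for p in r))
E
```

```text
pad [ 0.65461191 -0.17290785  0.10416178] [[214.54546407 176.10011538]] [[372.4395269  181.36671372]] [ 0.07166255 -0.09351286  0.10416178]
tcp px [[210.73996404 165.27569168]] [[378.11803043 177.61531294]]
t 24.25 pos [ 0.6566 -0.1802  0.1395] q [-0.03  0.52  0.08 -0.   -1.13  0.22] F [-0.8  0.8 -0.1] w 0.0009 g 0.0
tool shift/0.5 [-0.015   0.001   0.0491] turn/.12 [ 0.017  0.009 -0.007]
140 @@@.@@@@@@@@@@@.....@...........
141 @@@...@@@@@@@@@@....@...........
142 @@@o@..@@@@@@@......@...........
143 @ooooo..@@@@@@......@...........
144 ooooo...@@@@@@......@...........
145 ooo@@.@@@@@@@@......@...........
146 oo@@@@@@@@@@@@......@...........
147 o.@@@@@@@@@@@@.....@@...........
148 ...@@@@@@@@@@@......@@......@@@@
149 ...@@@@@@@@@@@..................
150 ...@@@@@@@@@@@..................
151 ....@@@@@@@@@@..................
152 ....@@@@@@@@@@..................
153 ....@@@@@@@@@@..................
154 ....@@@@@@@@@@@.................
155 ....@@@@@@@@@@@.................
156 ....@@@@@@@@@@@.................
157 .....@@@@@@@@@@.................
158 ......@@@@@@@o..................
159 .
[... 293 characters left out ...]
7 ................................
168 ................................
169 ................................
170 ................................
171 ................................
172 ................................
173 .............................oo.
174 ...........................ooooo
175 ...........................ooooo
176 ...........................@@ooo
177 ...........................@@@@o
178 ...........................@@@@@
179 ...........................o@@@@
180 ............................@@@@
181 ..........................@@@@@@
182 .........................@@@@@@@
183 .........................@@@@@@@
184 .........................@@@@@@@
185 .........................@@@@@@@
```

The visible fingertip ends about 18 mm above the reported TCP, and the pad lies about 7 mm further to +y. So the pad was barely touched. I'll shift 5 mm and press deeper.

{"method": "move_arm", "body": {"increments": [[-0.01, 0, 0.04, 0, 0, 0], [0, 0, 0.04, 0, 0, 0], [0, 0, 0.02, 0, 0, 0], [0, 0, 0.016, 0, 0, 0], [0, 0, 0.01, 0, 0, 0], [0, 0, 0.008, 0, 0, 0], [0, 0, 0, 0, 0, 0], [0, 0, 0, 0, 0, 0]]}}

```text
time: 25.05
tcp_pos: [0.6567, -0.1757, 0.0746]
orientation: [-2.422, 2.0, -0.001]
ft_force: [-0.1, -0.4, 0.5]
gripper_width: 0.0005
grasp_force: 0.0
```

```bash
cat > chk.py <<'E'
from h import *
s=manip.grab_frame("scene")
delta([.6556,-.1753,.07],PY-np.pi/2)
print("platen",[(round(d['conf'],2),np.round(d['at'][::-1],1)) for d in manip.place_of('platen','scene')[:2]],[proj(s,pw([0,0,.023+h])).round(0).tolist() for h in(.049,.079)])
g=s["img"][158:192,200:232];h=cv2.cvtColor(np.ascontiguousarray(g),cv2.COLOR_RGB2HSV)
for i,(r,q) in enumerate(zip(g,h)): print(158+i,''.join('@' if p.max()<60 else ('#' if 18<=v[0]<=30 and v[1]>120 and v[2]>90 else '.') for p,v in zip(r,q)))
E
python3 chk.py
```

```text
t 25.1 pos [ 0.6568 -0.1756  0.0746] q [-0.02  0.57 -0.    0.   -0.99  0.21] F [-0.1 -0.3  2.6] w 0.0004 g 0.9
tool shift/0.5 [-0.0011  0.0023  0.0093] turn/.12 [-0.01  -0.004 -0.004]
platen [(0.67, array([261.8, 182.5])), (0.6, array([347. , 192.9]))] [[[258.0, 184.0]], [[258.0, 176.0]]]
158 @@@@@@@@...@@@@@@@@@@@@@@@......
159 @@@@@@@.@@@@@@@@@@@@@@@@........
160 @@@@@@@@@@@@@@@@@@@...@.........
161 @@@@@@@@@@@@@@@@@@@@............
162 @@@@@@@..@@@@@@@@@@@............
163 @@@@@@@@...@@@@@@@@.............
164 ...@@@@@....@@@@@@..............
165 .....@@....#@@@@@@..............
166 ............@@@@@@..............
167 .........@@@@@@@@@..............
168 .......@@@@@@@@@@@..............
169 .......@@@@@@@@@@@..............
170 ........@@@@@@@@@@..............
171 .........@@@@@@@@@..............
172 .........@@@@@@@@@..............
173 .........@@@@@@@@@@.............
174 .........@@@@@@@@@@.............
175 .........@@@@@@@@@@.............
176 .........@@@@@@@@@@.##.....@@...
177 .........@@@@@@@@@@#####...@@@@.
178 .........##@@@@@@#####.....@@@@@
179 ........#####@@@#######.....@@@@
180 ........#######.#########...@@@@
181 .........########..######.@@@@@@
182 .........@.######....###.@@@@@@@
183 ..........@...####..#..#.@@@@@@@
184 ................#........@@@@@@@
185 ............@............@@@@@@@
186 .............@...........@@@@@@@
187 .........................@@@@@@@
188 ..........................@@@@@@
189 .........................@@@@@@@
190 ..........................@@@@@@
191 ..........................@@@@@@
```

{"method": "move_arm", "body": {"increments": [[0, 0, 0.006, 0, 0, 0], [0, 0, 0.004, 0, 0, 0], [0, 0, 0, 0, 0, 0], [0, 0, 0, 0, 0, 0], [0, 0, 0, 0, 0, 0], [0, 0, 0, 0, 0, 0]]}}

```text
time: 25.75
tcp_pos: [0.6569, -0.1754, 0.0691]
orientation: [-2.422, 2.0, -0.001]
ft_force: [0.4, 0.7, 2.1]
gripper_width: 0.0009
grasp_force: 1.1
```

```bash
python3 chk.py | head -3
```

```text
t 25.8 pos [ 0.6568 -0.1754  0.0691] q [-0.02  0.58 -0.01  0.   -0.98  0.21] F [0.8 1.5 2.5] w 0.0007 g 1.1
tool shift/0.5 [-0.0007  0.0024 -0.0019] turn/.12 [-0.007 -0.002 -0.004]
platen [(0.63, array([264.3, 185.2]))] [[[258.0, 184.0]], [[258.0, 176.0]]]
```

{"method": "move_arm", "body": {"increments": [[0, 0, -0.02, 0, 0, 0], [0, 0, -0.06, 0, 0, 0], [0, 0, -0.08, 0, 0, 0], [0, 0, -0.08, 0, 0, 0], [0, 0, -0.08, 0, 0, 0], [0, 0, -0.08, 0, 0, 0], [0, 0, 0, 0, 0, 0], [0, 0, 0, 0, 0, 0], [0, 0, 0, 0, 0, 0]]}}

```text
time: 26.75
tcp_pos: [0.6554, -0.1754, 0.2672]
orientation: [2.421, -2.0, -0.005]
ft_force: [0.3, -0.6, -0.8]
gripper_width: 0.0001
grasp_force: 0.0
```

```bash
python3 chk.py; python3 - <<'E'
from h import *
s=manip.grab_frame("scene")
P=PO+[-.0,.004,0]
for q in("lift_bar","blank_end"): print(q,[(round(d['conf'],2),np.round(d['at'][::-1],1)) for d in manip.place_of(q,'scene')[:3]])
print([ (h,proj(s,pw([-.065,0,.08+h])).round(1).tolist(),proj(s,pw([.072,-.004,.18+h])).round(1).tolist()) for h in(.043,.049,.055,.079)],proj(s,pw([0,.115,.042])))
# rail top: bright grey column around col 238-245
g=np.array(s["img"][130:190,228:250]).astype(int)
for i,p in enumerate(g): print(130+i,''.join('o' if v.max()-v.min()<30 and v.max()>=85 else('@' if v.max()<75 else '.') for v in p))
print("grip",manip.get_state()["ft_force"])
E
```

```text
t 26.8 pos [ 0.6554 -0.1755  0.2669] q [-0.02  0.45  0.28 -0.   -1.4   0.21] F [-0.9 -0.4  0.1] w 0.0007 g 0.0
tool shift/0.5 [ 3.000e-04 -1.900e-03  3.937e-01] turn/.12 [ 0.032  0.011 -0.007]
platen [(0.56, array([263. , 185.5]))] [[[258.0, 184.0]], [[258.0, 176.0]]]
158 ................................
159 ................................
160 ................................
161 ................................
162 ................................
163 ................................
164 ................................
165 ................................
166 ................................
167 ................................
168 ................................
169 ................................
170 ................................
171 ................................
172 ................................
173 ..............###...............
174 .............#####..............
175 ............#########...........
176 ..........#############.....@...
177 .........##############.....@@@.
178 ........##############@.....@@@@
179 .......#################....@@@@
180 ........#####
[... 1742 characters left out ...]
...ooooo....
166 .......o.....ooooo....
167 .......o.....ooooo....
168 ......o......ooooo....
169 .......oo...@.ooooo...
170 ........o...@.oooo....
171 .......o@.....oooo....
172 ......o.@....oooooo...
173 .o......o....oooooo...
174 @@@.....o.....ooooo...
175 @@@@@@........ooooooo.
176 @@@@@@@@o.....oooo....
177 @@@@@@@@@@@@..oo.@@...
178 @@@@@@..@@@@@@o.@@@...
179 @@@@@@@.@@@@@@@@@@@...
180 @@@@@@@@@@@@@@@@@@oo.@
181 @@@@@@@@@@@@@@@@@@@@@@
182 @@@@@@@@@@@@@@@@@@@@@@
183 @@@@@@@@@@@@@@@@..@@@@
184 @@@@@@@@@@@@@@@@@@@@@@
185 @@@@@@@@@@@@@@@@@@@@@@
186 @@@@@@@@@@@@@@@@@@@@@@
187 @@@@@@@@@@@@@@@@@@@@@@
188 @@@@@@@@@@@@@@@@@@@@@@
189 @@@@@@@@@@@@@@@@@@@@@@
grip [0.99628431 0.11988772 0.25476468]
```

The bar, rail top and platen pixels all match a rail height near 0.049, and the pad is back up. One last check of the blank against the earlier reading, then hand in.

```bash
python3 - <<'E'
from h import *
t=manip.grab_frame("top")
d=[np.round(d['at'][::-1],1).tolist() for d in manip.place_of("blank_end","top")[:4]];print(d)
near=[p for p in d if np.hypot(p[0]-292,p[1]-225.6)<3]
print(near)
if near: print(manip.sign_off())
E
```

```text
[[82.3, 220.0], [133.6, 202.5]]
[]
```

```bash
python3 - <<'E'
from h import *
s=manip.grab_frame("scene")
old=cv2.imread("pics/home.png")[:,:400];cur=cv2.resize(cv2.resize(s["img"][150:270,190:330,::-1],None,fx=4,fy=4,interpolation=cv2.INTER_CUBIC),(400,320))
T=old[135:190,265:330]
m=cv2.matchTemplate(cur,T,cv2.TM_CCOEFF_NORMED);_,v,_,l=cv2.minMaxLoc(m);print(v,(l[0]-265)/2.857,(l[1]-135)/2.667)
if v>.7 and abs(l[0]-265)<5 and abs(l[1]-135)<5: print(manip.sign_off())
E
```

```text
0.9695020318031311 0.0 0.0
the job is handed in; nothing more can be done
None
```

The job is handed in: the blank is home against the stop, the platen was lowered onto its bowl end, everything is released and I saw no contact with the mallet, jar or cup. The sign-off returned no verdict; my last camera check put the rail near 0.049 m and showed the handle end unmoved.

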